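Shut down the physics bench with its long stop bar

TASK

The beam-bending practical is over, so shut off the bench supply: of the two grey switch boxes on the bench, press the long bar near its middle so that both ends go down evenly, all the way onto their stops, then let go and leave it down and level. Do not press the shorter bar.

Things in the scene. Friction and masses are not known exactly. Their poses are not given: they have to be found in the camera images.
- long_bar_mid (a point): Centre of the top face of the long bare-metal bar (260 x 42 x 14 mm), which sits level above a grey box (310 x 85 mm, top 35 mm above the bench). Moves with the bar: 75 mm above the bench when fully up, 55 mm when fully down. y axis along the bar, x across, z up. Pressed more than about 30 mm from its middle the bar rocks about x: that end goes down first and it stays tilted (up to 8 degrees).
- long_bar (a joint): How far the middle of the long bar is pressed down, in m: 0 fully up, 0.020 fully down with both ends on rubber stops. Starts up to 0.003 down. It slides on a central pin against a steady friction of about 8 N and stays where it is left.
- short_bar_mid (a point): Centre of the top face of the shorter bar, on the second grey box: same metal, width, thickness and height, but 150 mm long on a box 200 mm long. Its y axis runs along the bar, z up. It belongs to another apparatus and must not be pressed.
- short_bar (a joint): How far the shorter bar has been pressed down, in m: 0 fully up, 0.020 fully down. Starts at 0.

How it is judged:
By the outcome, as a careful person would: the job done as asked, in the order asked, and still so for the second after the job is handed in, with the robot touching nothing.
It also fails if it takes over 29 s, if anything falls off the work surface, if the arm or the gripper's body presses on something with over 40 N, if the wrist force passes 120 N, or if a joint passes its speed limit or range.

ROBOT

A 7-joint arm with a two-finger parallel gripper is mounted at the origin on the work surface. World frame = base frame: x ahead of the robot, y to its left, z up, the work surface at z = 0. Lengths are in m, angles in rad, forces in N, time in s.
With the tool pointing down it reaches from about 0.4 to 0.875 m from the base axis. Payload 19.3 kg.
Tool frame: the origin (TCP) lies midway between the tips of the shut fingers; the grasp point (between the pads) lies 19 mm behind it (bot.tcp_to_grasp is the distance from the TCP to the grasp point, in m); z points along the fingers, y is the direction in which the jaws open and shut (so a half turn about z gives the same grasp; the last joint's range is limited). The gripper opens to 85 mm and grips with 20 to 120 N. Pads are 22 mm wide; open, the fingers measure 114 mm over their backs; the gripper's body (76 mm by 85 mm) begins 54 mm behind the grasp point. The pads swing forward as they close: fully open they stand 13 mm farther back than shut.
Start: joints at [-1.417, 0.521, -0.036, 1.599, 0.021, 1.021, -0.113], TCP at [0.139, 0.609, 0.231] pointing down, gripper open.
Joint ranges: [-2.91, 2.91], [-0.3, 2.13], [-1.5, 1.42], [0.17, 2.43], [-1.26, 4.41], [0.16, 1.93], [-2.52, 2.52]. Speed limits (rad/s): [1.89, 1.89, 2.39, 2.39, 3.01, 3.01, 3.01].

INTERFACE

Orientations are given as [roll, pitch, yaw] about the fixed x, y, z axes, in that order (R = Rz(yaw) Ry(pitch) Rx(roll)).
In Python, from workcell import bot gives the robot as it stands. The module is installed in compiled form; this text tells all that it offers.
- The arm moves only by the tool drive_tool, never from a script. Its argument "series" is a list of rows, each a list of 5 numbers: the opening in per cent of the stroke, from 0 (shut) to 100 (fully open), then the shift along the world's x, y, z in m, then the turn about the world's z in rad. A call has 1 to 12 rows; each row shifts and turns the pose as measured when the row begins; what a row does not reach is not made up. A row lasts 1/10 s, in which the tool goes at most 50 mm and 8.59 degrees, less where a joint would pass 70% of its speed; a pose out of reach is approached as far as the arm can. A call with a gripper value outside its range is refused whole. The fingers move at their own pace and stop on an object; "newtons" is the grip in N (left out, the last holds). Time passes only in rows, so rows that do not move let the fingers close. It gives the time, the measured TCP pose, the force and the opening at its end, in the units of the state.
- bot.observe(): the state, without advancing time (a new reading comes with each control period).
- bot.grab_frame(name): name is "scene" or "top"; returns the picture (480x640x3 uint8, red, green, blue); there is no depth.
- bot.camera_info(name): a dict with "fx", "fy", "cx", "cy" (pixels), "k1" (the pictures are not rectified: a ray, as slopes to the right and down, at radius r is drawn at 1 + k1 r^2 times it, then the intrinsics apply), "cam_to_world" (4x4, takes a point from camera to world coordinates). Camera axes: x right, y down, z forward; pixel columns grow to the right and rows downward; lengths in m; the calibration is good to about 2 mm. A picture is of the moment at which its call begins. camera_info takes no time and is no camera call.
- bot.job_done(): hands the job in, once; it reports no verdict.
Trained networks look in the newest picture that a camera, given by its name, has taken for a name from the list of things; names that differ only in an ending like _2 or _b are one class to them, and where a whole thing is asked for, a point or a joint stands for the part that bears it (a point fixed in the world has none). Each returns a list of dicts, best first, with "conf" (0 to 1); they miss things now and then, are a little off and sometimes report something else, mostly with a low value. They report only what shows in the picture. A call takes as long as a camera call.
- bot.masks_of(camera, target): "mask" (480x640 bool, what is visible of it) and "point" ([column, row] in pixels, amid what is visible of it).
The state is a dict: "clock": time; "qpos": joint angles; "qd": joint speeds; "joint_efforts": joint torques, N m; "position": TCP position; "tool_rot": TCP orientation; "force": force on the tool from outside, world axes, zero at the start; "moment": the same for the moment, N m; "grip_width": finger opening in m.
Only numpy, scipy, OpenCV 4.12 (cv2) and the standard library are available. Lean on these libraries where they do the work, as an engineer would, in place of code of your own. Each camera call takes 0.05 s, during which the arm holds its last target.

## Working session

There is one attempt and no reset: what is moved stays moved. The work goes in short steps, Python scripts to look and compute and a tool call to move; the robot and the scene stay as the last step left them, time stands still between calls to the robot, and variables do not carry over. Pictures are saved under pics/ and viewed, and the job is handed in when it is done.

Besides the shell and the picture viewer there is one more tool, called after "Emit:" as name(argument=value, ...) on one line, values as JSON. drive_tool: Moves the arm, as the interface text tells. Its arguments: {"type":"object","properties":{"series":{"type":"array","items":{"type":"array","items":{"type":"number"}}},"newtons":{"type":"number"}},"required":["series"]}

```bash
mkdir -p pics
cat > h.py <<'E'
import numpy as np,cv2
from workcell import bot
def ray(cam,px):
    c=bot.camera_info(cam);K=np.array([[c['fx'],0,c['cx']],[0,c['fy'],c['cy']],[0,0,1.]])
    d=np.array([c['k1'],0,0,0,0])
    u=cv2.undistortPoints(np.array([[px]],float),K,d)[0,0]
    T=np.array(c['cam_to_world']);return T[:3,3],T[:3,:3]@np.array([u[0],u[1],1.])
def atz(cam,px,z):
    o,d=ray(cam,px);return o+d*(z-o[2])/d[2]
def tri(pa,pb,ca='scene',cb='top'):
    o1,d1=ray(ca,pa);o2,d2=ray(cb,pb)
    s=np.linalg.lstsq(np.c_[d1,-d2],o2-o1,rcond=None)[0]
    a=o1+s[0]*d1;b=o2+s[1]*d2;return (a+b)/2,np.linalg.norm(a-b)
def save(n,im):cv2.imwrite('pics/'+n+'.png',im[:,:,::-1])
E
python3 - <<'E'
from h import *
for c in('scene','top'):
    im=bot.grab_frame(c);save(c+'1',im)
    i=bot.camera_info(c);print(c,i['k1'],np.round(np.array(i['cam_to_world'])[:3,3],3))
    for t in('long_bar_mid','short_bar_mid'):
        for m in bot.masks_of(c,t):
            k=m['mask'];r=cv2.minAreaRect(np.argwhere(k)[:,::-1].astype(np.float32))
            print(c,t,m['conf'],m['point'],k.sum(),r)
            np.save(f'{c}_{t}',k) if m is not None else 0
            b=cv2.boxPoints(r);print([np.round(atz(c,p,.075),3).tolist() for p in b], atz(c,m['point'],.075).round(3))
o=bot.observe();print(o)
E
```

```text
scene 0.017142395740700075 [ 0.859 -0.406  0.556]
scene long_bar_mid 0.75 [232.3, 264.2] 3381 ((236.13539123535156, 257.57183837890625), (28.914142608642578, 140.2595977783203), 41.987213134765625)
[[0.451, -0.17, 0.075], [0.389, 0.102, 0.075], [0.457, 0.081, 0.075], [0.501, -0.175, 0.075]] [ 0.459 -0.072  0.075]
scene short_bar_mid 0.89 [372.1, 320.0] 2902 ((368.3280334472656, 319.2378845214844), (32.05720901489258, 101.9194564819336), 56.72511291503906)
[[0.641, -0.1, 0.075], [0.68, 0.059, 0.075], [0.725, 0.027, 0.075], [0.683, -0.12, 0.075]] [ 0.686 -0.037  0.075]
top -0.01395459488087612 [ 0.51  -0.011  0.919]
top long_bar_mid 0.67 [346.1, 318.6] 4294 ((343.5337829589844, 319.1460876464844), (27.957530975341797, 163.3229522705078), 77.00537872314453)
[[0.438, 0.095, 0.075], [0.49, -0.159, 0.075], [0.447, -0.167, 0.075], [0.395, 0.086, 0.075]] [ 0.443 -0.04   0.075]
top short_bar_mid 0.67 [334.2, 172.9] 2451 ((336.0292663574219, 172.3634033203125), (93.380126953125, 26.959407806396484), 12.094757080078125)
[[0.675, 0.048, 0.075], [0.718, 0.038, 0.075], [0.681, -0.109, 0.075], [0.638, -0.099, 0.075]] [ 0.677 -0.028  0.075]
{'clock': 0.3, 'qpos': array([-1.41721726,  0.52163177, -0.03632419,  1.59963158,  0.02119422,
        1.02112537, -0.11278846]), 'qd': array([-1.04297339e-03, -1.81839186e-03,  2.40326934e-05, -2.04422580e-03,
       -1.18441650e-03, -6.09437229e-05, -3.67924746e-04]), 'joint_efforts': array([-2.32763246e-03, -9.26037455e+01,  1.97584368e+00, -3.69749522e+01,
        1.78646680e-02,  4.81494542e-03, -5.72262979e-05]), 'position': array([0.13869042, 0.60930528, 0.23109885]), 'tool_rot': array([-3.14118129e+00,  1.65297225e-05,  2.91780255e+00]), 'force': array([-0.61178207,  0.2761834 ,  0.75918109]), 'moment': array([-0.04196155, -0.03021916, -0.03333631]), 'grip_width': 0.0852834057826762}
```

View pics/scene1.png

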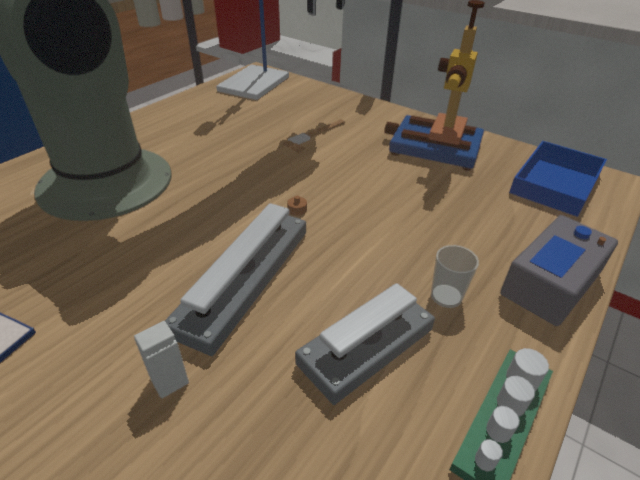

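View pics/top1.png

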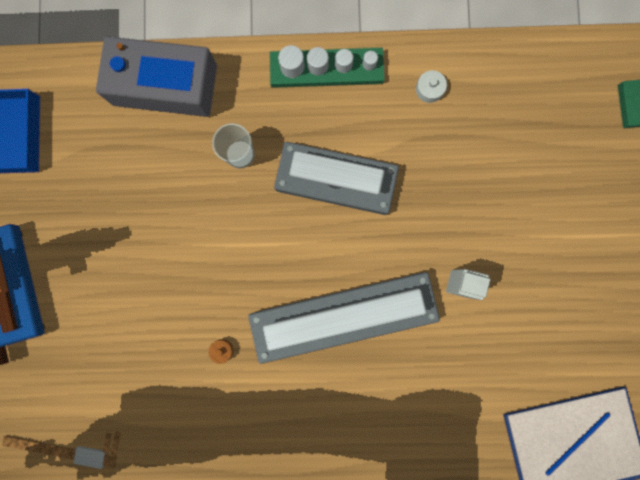

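Both pictures show the long bar: scene about (196,298)–(282,212), top about (265,334)–(428,301). The short bar is at top (336,172). I'll zoom in to get exact end corners.

Run:
```python
import cv2,numpy as np
a=cv2.imread('pics/scene1.png')[190:350,160:320];b=cv2.imread('pics/top1.png')[255:375,240:450]
for n,i,s,m in(('zs',a,3.7,'scene'),('zt',b,3.8,'top')):
    k=np.load(f'{m}_long_bar_mid.npy');k=(k[190:350,160:320] if m=='scene' else k[255:375,240:450]).astype(np.uint8)
    z=cv2.resize(i,None,fx=s,fy=s,interpolation=cv2.INTER_CUBIC)
    c,_=cv2.findContours(cv2.resize(k,None,fx=s,fy=s,interpolation=0),0,1)
    cv2.drawContours(z,c,-1,(0,0,255),1);cv2.imwrite(f'pics/{n}.png',z)
```

```text
(no output)
```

View pics/zs.png

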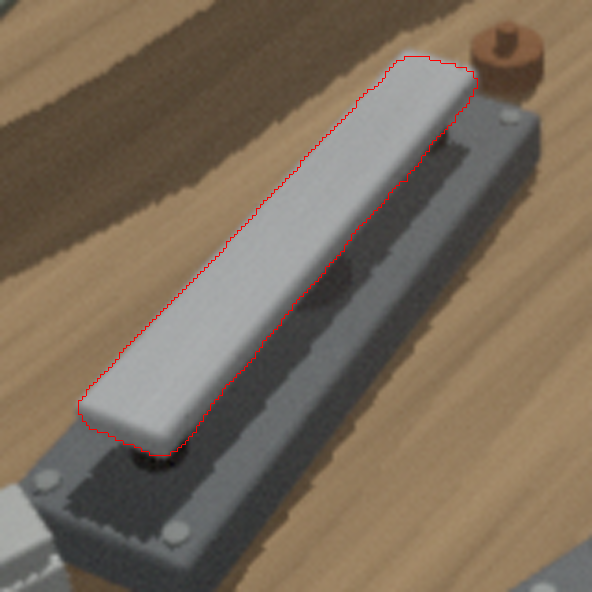

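View pics/zt.png

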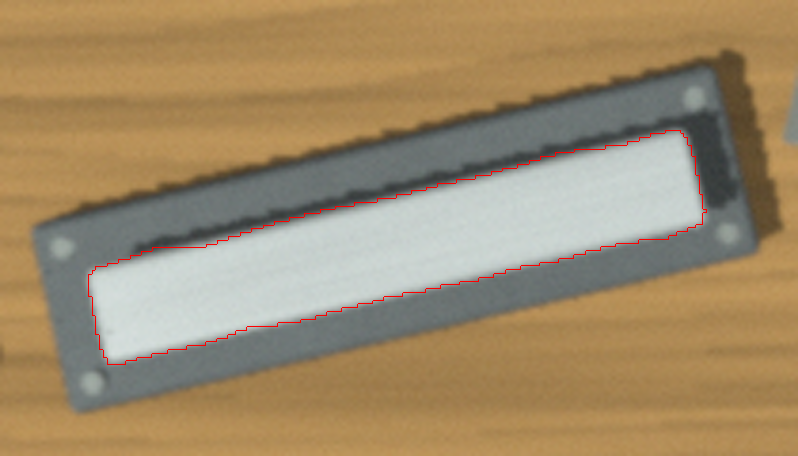

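Run:
```python
from h import *
S=np.array([(79,405),(168,437),(403,56),(474,73)])/3.7+[160,190]
T=np.array([(706,223),(683,131),(107,363),(87,268)])/3.8+[240,255]
P=[]
for s,t in zip(S,T):
    p,e=tri(s,t);P.append(p);print(p.round(4),round(e,4))
P=np.array(P);print('mid',P.mean(0).round(4));ax=(P[2:].mean(0)-P[:2].mean(0));print('len',np.linalg.norm(ax),'wid',np.linalg.norm(P[1]-P[0]),np.linalg.norm(P[3]-P[2]),'yaw',np.arctan2(-ax[0],ax[1]))
Q=np.array([atz('top',t,.074) for t in T]);print(Q.mean(0),np.linalg.norm(Q[2:].mean(0)-Q[:2].mean(0)))
# box corners from top at z .035
B=np.array([atz('top',np.array(t)/3.8+[240,255],.035) for t in[(33,225),(712,62),(758,250),(75,410)]]);print('box',B.round(4).tolist(),B.mean(0))
k=np.load('top_short_bar_mid.npy')
o=bot.observe();print(o['force'],o['tool_rot'])
```

```text
[ 0.4489 -0.1657  0.071 ] 0.0037
[ 0.4878 -0.1571  0.0716] 0.0046
[0.3945 0.0855 0.066 ] 0.0006
[0.4344 0.0925 0.0697] 0.0004
mid [ 0.4414 -0.0362  0.0696]
len 0.25614822344387134 wid 0.03980350845668238 0.040606612729098886 yaw 0.21195163202595055
[ 0.44110671 -0.03713847  0.074     ] 0.25604445805317483
box [[0.4507, 0.1203, 0.035], [0.5149, -0.179, 0.035], [0.4329, -0.1958, 0.035], [0.3701, 0.1031, 0.035]] [ 0.4421523  -0.03787278  0.035     ]
[-0.61178207  0.2761834   0.75918109] [-3.14118129e+00  1.65297225e-05  2.91780255e+00]
```

Run:
```python
from h import *
for n,p in dict(clampbase=(437,150),clampL=(392,145),clampR=(480,158),stand=(253,82),gripthing=(300,138),tray=(560,190)).items(): print(n,atz('scene',p,.02).round(3))
for n,p in dict(whitebox=(468,284),knob=(220,350),thing=(90,457),cup=(235,145)).items(): print(n,atz('top',p,.03).round(3))
p=atz('scene',(437,143),0.02)
# height of clamp top & stand top
c=bot.camera_info('scene');
for n,b,t in(('clamp',(450,140),(477,5)),):
    q=atz('scene',b,.03);o,d=ray('scene',t);s=np.dot((q-o)[:2],d[:2])/np.dot(d[:2],d[:2]);print(n,o+s*d)
```

```text
clampbase [0.52  0.541 0.02 ]
clampL [0.424 0.496 0.02 ]
clampR [0.615 0.568 0.02 ]
stand [-0.098  0.575  0.02 ]
gripthing [0.229 0.387 0.02 ]
tray [0.799 0.545 0.02 ]
whitebox [ 0.492 -0.247  0.03 ]
knob [0.392 0.17  0.03 ]
thing [0.219 0.39  0.03 ]
cup [0.739 0.14  0.03 ]
clamp [0.52312722 0.58477245 0.32339599]
```

Emit:
drive_tool(series=[[0,0.0185,-0.035,0,0],[0,0.0185,-0.035,0,0],[0,0.0185,-0.035,0,0],[0,0.0185,-0.035,0,0],[0,0.0185,-0.035,0,0],[0,0.0185,-0.035,0,0],[0,0.021,-0.034,0,0],[0,0.021,-0.034,0,0],[0,0.021,-0.034,0,0],[0,0.021,-0.034,0,0]], newtons=60)

```text
clock: 1.3
position: [0.3349, 0.2529, 0.2305]
tool_rot: [3.14, -0.001, 2.926]
force: [1.0, 0.2, -0.5]
grip_width: -0.0002
```

Emit:
drive_tool(series=[[0,0.026,-0.038,0,0],[0,0.026,-0.038,0,0],[0,0.026,-0.038,0,0],[0,0.008,-0.04,-0.01,0],[0,0.007,-0.04,-0.02,0],[0,0.007,-0.04,-0.03,0],[0,0.002,-0.04,-0.03,0],[0,0,0,0,0],[0,0,0,0,0]])

```text
clock: 2.2
position: [0.4418, -0.0353, 0.1413]
tool_rot: [3.136, 0.006, 2.919]
force: [0.2, 0.7, -0.3]
grip_width: -0.0001
```

Run:
```python
from h import *
o=bot.observe();p=o['position'];print(p,np.array([.4415,-.037])-p[:2],o['tool_rot'],o['force'],o['qpos'])
```

```text
[ 0.44183903 -0.0353285   0.14129168] [-0.00033903 -0.0016715 ] [3.13645778 0.00625058 2.91897816] [ 0.15646266  0.68854304 -0.25276554] [-0.23453954  0.38653846  0.22934044  2.16025847 -0.15798866  0.60247459
  1.45648287]
```

Emit:
drive_tool(series=[[0,0,-0.002,-0.025,0],[0,0,0,-0.02,0],[0,0,0,-0.005,0],[0,0,0,0,0]])

```text
clock: 2.6
position: [0.4437, -0.0342, 0.0922]
tool_rot: [3.134, 0.01, 2.923]
force: [-0.1, -0.0, 0.4]
grip_width: -0.0002
```

Run:
```python
from h import *
for c,w in(('scene',(slice(170,350),slice(140,340))),('top',(slice(230,380),slice(240,450)))):
    im=bot.grab_frame(c);save(c+'2',cv2.resize(im[w],None,fx=3,fy=3))
o=bot.observe();print(o['position'],o['force'])
```

```text
[ 0.44405832 -0.03440401  0.09281199] [-0.4241097  -0.63057828  1.19553523]
```

View pics/scene2.png

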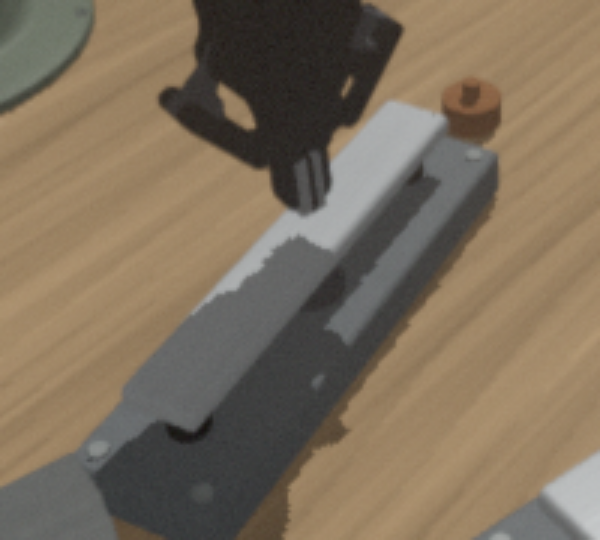

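View pics/top2.png

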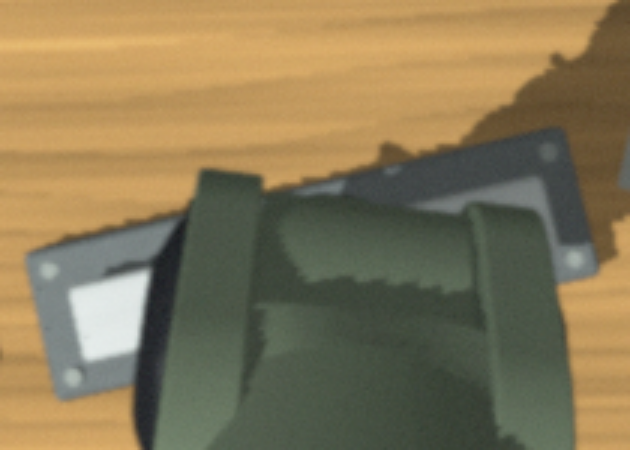

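The fingertips stand over the bar near its middle (scene crop 305,210), clear of the box edges. I'll correct by a few mm and then press.

Emit:
drive_tool(series=[[0,-0.0025,-0.0025,-0.005,0],[0,0,0,-0.005,0],[0,0,0,-0.005,0],[0,0,0,-0.004,0]])

```text
clock: 3.1
position: [0.4427, -0.0365, 0.0748]
tool_rot: [3.132, 0.015, 2.924]
force: [0.1, -0.2, 0.1]
grip_width: 0.0001
```

Run:
```python
from h import *
o=bot.observe();print(o['position'],o['force'],o['moment'])
```

```text
[ 0.44274306 -0.03648179  0.07481667] [ 0.09758075 -0.18930378  0.08281757] [-0.03079014  0.02452949  0.03099728]
```

Emit:
drive_tool(series=[[0,-0.001,0,-0.003,0],[0,0,0,-0.003,0],[0,0,0,-0.003,0],[0,0,0,-0.003,0]])

```text
clock: 3.5
position: [0.4421, -0.0365, 0.0621]
tool_rot: [3.132, 0.016, 2.923]
force: [-1.2, -0.3, 8.3]
grip_width: 0.0
```

Emit:
drive_tool(series=[[0,0,0,-0.003,0],[0,0,0,-0.003,0],[0,0,0,-0.001,0]])

```text
clock: 3.8
position: [0.4421, -0.0365, 0.0548]
tool_rot: [3.132, 0.016, 2.923]
force: [-2.2, 1.0, 12.4]
grip_width: 0.0002
```

Emit:
drive_tool(series=[[0,0,0,-0.0015,0],[0,0,0,-0.0015,0]])

```text
clock: 4.0
position: [0.4424, -0.0365, 0.0535]
tool_rot: [3.13, 0.017, 2.922]
force: [-17.4, 1.5, 81.6]
grip_width: -0.0
```

81 N at z = 0.0535 means the bar is firmly on its stops. I'll lift off and check.

Emit:
drive_tool(series=[[0,0,0,0.002,0],[0,0,0,0.005,0],[0,0,0,0.02,0],[0,0,0,0.04,0],[0,0,0,0.04,0],[0,0,0.03,0.03,0],[0,0,0.04,0.02,0],[0,-0.01,0.045,0,0],[0,-0.015,0.045,0,0],[0,-0.02,0.045,0,0],[0,-0.02,0.04,0,0],[0,-0.025,0.035,0,0]])

```text
clock: 5.2
position: [0.3487, 0.2477, 0.2185]
tool_rot: [3.128, 0.019, 2.909]
force: [1.6, 0.6, -0.5]
grip_width: 0.0001
```

Emit:
drive_tool(series=[[0,-0.02,0.04,0,0],[0,-0.02,0.04,0,0],[0,-0.02,0.04,0,0],[0,-0.02,0.04,0,0],[0,0,0,0,0],[0,0,0,0,0]])

```text
clock: 5.8
position: [0.2594, 0.4177, 0.2184]
tool_rot: [3.127, 0.018, 2.917]
force: [0.0, -0.3, 0.5]
grip_width: -0.0001
```

Run:
```python
from h import *
for c,w in(('scene',(slice(190,350),slice(160,320))),('top',(slice(255,375),slice(240,450)))):
    im=bot.grab_frame(c);save(c+'3',cv2.resize(im[w],None,fx=3.7,fy=3.7,interpolation=cv2.INTER_CUBIC));save(c+'3full',im)
o=bot.observe();print(o['position'],o['force'],o['clock'])
```

```text
[0.25987421 0.41726022 0.21857056] [ 0.62347051  0.06738484 -0.40141523] 5.9
```

View pics/scene3.png

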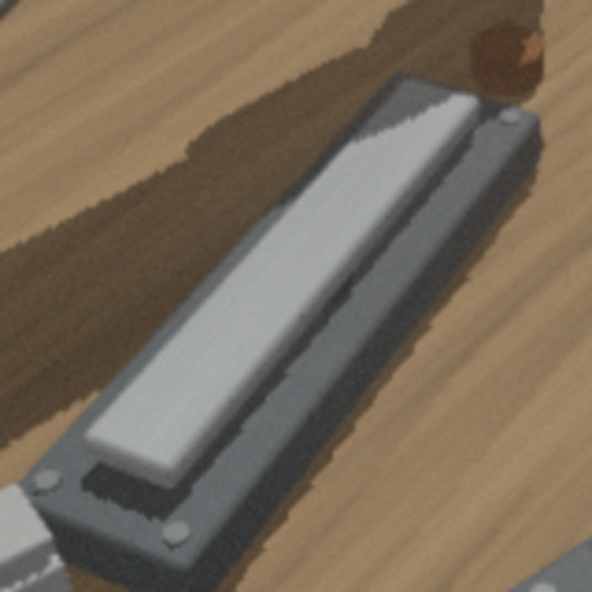

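View pics/top3.png

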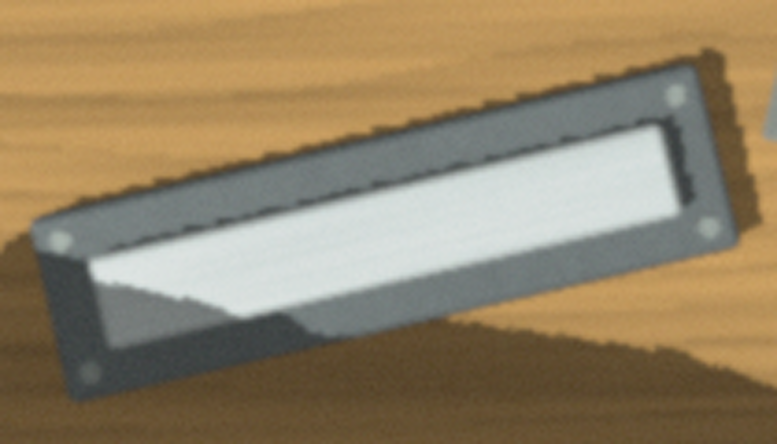

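View pics/scene3full.png

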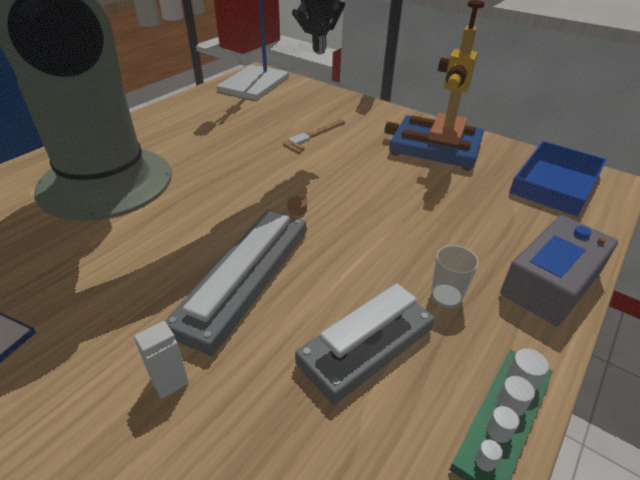

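The bar is down into the shadow gap at both ends, and the short bar hasn't moved. Next I'll measure the height of each end.

Run:
```python
from h import *
S=np.array([(86,437),(170,472),(404,80),(474,98)])/3.7+[160,190]
T=np.array([(682,213),(662,124),(110,348),(88,260)])/3.7+[240,255]
P=np.array([tri(s,t)[0] for s,t in zip(S,T)]);print(P.round(4))
print('near z',P[:2,2].mean(),'far z',P[2:,2].mean(),'before .0713 .0679')
```

```text
[[ 0.4495 -0.1666  0.0538]
 [ 0.4885 -0.1594  0.0541]
 [ 0.395   0.0845  0.0522]
 [ 0.4334  0.093   0.0538]]
near z 0.05399219881979092 far z 0.053025569527395566 before .0713 .0679
```

```bash
python3 -c "
from h import *
print(bot.job_done())"
```

```text
the job is handed in; nothing more can be done
None
```

I pressed the long bar down onto its stops with the shut fingertips, let go and moved the arm clear. The job was handed in at about 5.9 s, and `job_done` gives no verdict.

- **Press point:** the press was about 1 mm from the bar middle I measured in the two views.
- **Force:** the bar slid at about 8 N. The upward force then rose to about 82 N at TCP height 53.5 mm, against the given 55 mm, so it was on its stops. That is below the 120 N wrist limit but harder than needed. It was on the fingertips, not the gripper's body.
- **Bar after release:** from both cameras its ends stand at 54.0 mm and 53.0 mm. That is down and level within the 2 mm calibration.
- **Short bar:** it looks the same as before and was never touched. I checked it only by eye in the last scene picture.
- **Disagreement:** before pressing, the same measurement gave 71.3 mm and 67.9 mm at the two ends, although the bar is said to start level. The middle, 69.6 mm, was also about 2 mm below the given range. I put that down to how accurately I read the corners.

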